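Still the swinging slide carrier over the blue rinse tray

ROBOT

A 6-joint arm with a two-finger parallel gripper is mounted at the origin on the work surface. World frame = base frame: x ahead of the robot, y to its left, z up, the work surface at z = 0. Lengths are in m, angles in rad, forces in N, time in s.
With the tool pointing down it reaches from about 0.4 to 0.825 m from the base axis. Payload 7 kg.
Tool frame: the origin (TCP) lies at the very end of the fingers, on their centre line; the grasp point (between the pads) lies 19 mm behind it (arm.grasp_offset is the distance from the TCP to the grasp point, in m); z points along the fingers, y is the line along which they close (so a half turn about z gives the same grasp; the last joint's range is limited). The gripper opens to 88 mm and grips with 3 to 60 N. Pads are 19 mm wide; open, the fingers measure 130 mm over their backs; the gripper's body (78 mm by 193 mm) begins 47 mm behind the grasp point.
Start: joints at [-1.023, 0.359, 0.012, 0, -1.224, -0.288], TCP at [0.173, -0.652, 0.202] pointing down, gripper open.
Joint ranges: [-3.07, 3.07], [-1.43, 2.12], [-1.02, 1.25], [-3.03, 1.67], [-3.05, -0], [-3.03, 3.03]. Speed limits (rad/s): [2.39, 2.39, 3.01, 3.14, 3.14, 3.14].

INTERFACE

Orientations are given as [roll, pitch, yaw] about the fixed x, y, z axes, in that order (R = Rz(yaw) Ry(pitch) Rx(roll)).
In Python, from station import get_state, cams, arm, nets gives the robot as it stands.
- The arm moves only by the shell command python3 -m creep 'ROWS' [FORCE]. ROWS is a JSON object of lists of equal length, an entry for each row: "translation": the shift along the world's x, y, z in mm, a list of three; "spin": the turn about the world's z in rad; "gripper": the opening, from 0 (shut) to 1 (fully open). In form: {"translation": [[dx, dy, dz], ...], "spin": [spin, ...], "gripper": [gripper, ...]}. A call has 1 to 8 rows; each row shifts and turns the commanded pose from where the row before left it; what a row does not reach is not made up. A row lasts 1/10 s, in which the tool goes at most 50 mm and 8.59 degrees, less where a joint would pass 70% of its speed; a pose out of reach is approached as far as the arm can. A call is refused whole if a number of a shift passes 50 or a number of a turn 0.15, either way. A call with a gripper value outside its range is refused whole. The fingers move at their own pace and stop on an object; FORCE is the grip in N (left out, the last holds). Time passes only in rows, so rows that do not move let the fingers close. It gives the time, the measured TCP pose, the force, the opening and the grip force at its end, in the units of the state.
- get_state(): the state, without advancing time (a new reading comes with each control period).
- cams.grab_frame(name): name is "scene" or "top" or "wrist"; returns a dict with "img" (384x512x3 uint8, red, green, blue), "mtx" (3x3 intrinsics, pixels), "R" (3x3) and "t" (3): a world point X has camera coordinates R X + t. Camera axes: x right, y down, z forward; pixel columns grow to the right and rows downward; lengths in m; the calibration is good to about 2 mm. A picture is of the moment at which its call begins. There is no depth.
- arm.job_done(): hands the job in; it is judged then, once.
Trained networks look in the newest picture that a camera, given by its name, has taken for a name from the list of things; names that differ only in an ending like _2 or _b are one class to them, and where a whole thing is asked for, a point or a joint stands for the part that bears it (a point fixed in the world has none). Each returns a list of dicts, best first, with "confidence" (0 to 1); they miss things now and then, are a little off and sometimes report something else, mostly with a low value. They report only what shows in the picture. A call takes as long as a camera call.
- nets.search_frame(camera, label): "centre" ([x, y, z] in m, in world coordinates, good to about 4 mm: the middle of the surface that is visible of it).
- nets.pinpoint(camera, label): "centre" ([x, y, z] in m, in world coordinates, good to about 4 mm: a listed point, or the origin of a listed thing).
The state is a dict: "t": time; "q": joint angles; "qd": joint speeds; "joint_efforts": joint torques, N m; "eef_pos": TCP position; "ee_rot": TCP orientation; "force": force on the tool from outside, world axes, zero at the start; "moment": the same for the moment, N m; "width": finger opening in m; "gripper_force": force on a finger pad.
Only numpy, scipy, OpenCV 4.12 (cv2) and the standard library are available. Lean on these libraries where they do the work, as an engineer would, in place of code of your own. Each camera call takes 0.05 s, during which the arm holds its last target. There are 200 camera calls.

TASK

Pull the orange parking pin right out from under the hanging slide carrier while its trolley is still parked; the carrier is then free and swings. Take the trolley by its red knob and roll it along the rail until the carrier hangs centred over the blue rinse tray, taking the swing out by the way you move the trolley: never touch the carrier itself, do not let it swing wildly, and leave the other things where they stand. Once it has hung level and still over the middle of the blue tray for three seconds, let go of the knob without setting it swinging again.

Things in the scene. Friction and masses are not known exactly. Their poses are not given: they have to be found in the camera images.
- stand: Fixed overhead rail, 14 mm wide, top 270 mm above the table. Origin on the table under the rail's middle; y axis along the rail, x across it away from the robot, z up; place and yaw vary. Posts of 24 mm diameter at y = +-440 mm, 276 mm tall; rubber stops on the rail at y = +-305 mm, tops at 278 mm.
- trolley (a joint): Position in m of the yellow trolley along the rail, 0 at its parked place in the middle (the start), growing towards the stand's +y; range -0.265 to +0.265. Mass 0.5 kg, drag about 0.8 N plus 1 N per m/s: it stays where it is left, and the swinging carrier does not push it along.
- knob (a point): Point in the trolley's upright red knob to grip from above, 310 mm over the table. Knob 26 x 26 mm in plan, from 28 mm below this point to 20 mm above; at its foot lies the trolley's flat top (50 mm across the rail, 64 mm along it). Axes as the stand's.
- carrier: Steel slide carrier, 280 mm along the rail, 90 mm across, 0.7 kg nominal, a green slide rack on each end. Hangs from the trolley and swings freely about a level axle across the rail. Origin on the axle, 112 mm below knob. Axes: the stand's, turned about x by the swing angle: 0 = level, where it balances; positive lifts its +y end. Parked at about +0.28 rad, its +y end lying on the pin.
- carrier_mid (a point): Centre of the carrier's 6 mm plate, 36 mm under the axle; axes as carrier. Centre of mass 30 mm under the axle; swings like a simple pendulum of length L = 0.375 m, period 1.23 s, whatever its mass; almost undamped (over 40 s to fade to a third). Trolley acceleration a along stand +y gives angle'' = -(9.81*angle + a)/L if level is 0 and angle is positive with the +y end up.
- pin (a joint): How far in m the parking pin is pulled out: 0 fully in (start), 0.05 fully out at its stop; the carrier drops off it after about 0.015 m. It slides level along the stand's -x (towards the robot), takes about 2 N plus 8 N per m/s and stays where it is left.
- pin_grip (a point): Point in the pin's upright orange handle to grip from above; handle 20 x 20 mm in plan, from 22 mm above this point to 46 mm below. At the start 145 mm on the robot's side of the rail, at stand y = +120 mm, 225 mm above the table. The 10 mm thick pin runs level from it to the carrier, 38 mm below this point. Axes as the stand's.
- blue_tray: Blue rinse tray (the target), open-topped, 130 x 290 x 50 mm, long side along the rail, fixed to the table under the rail, near one end of the rail or the other. Origin at the centre of its underside.
- white_tray: White rinse tray of the same size, under the other part of the rail; not used. Origin at the centre of its underside.
- wash_bottle: Bystander: white wash bottle with green cap and bent spout, diameter 72 mm, 205 mm tall, standing on the robot's side, to the right. Origin at the centre of its underside.
- tip_box: Bystander: blue pipette-tip box with clear top, 85 x 120 x 75 mm, on the robot's side. Origin at the centre of its underside.
- reagent_jar: Bystander: amber jar, diameter 68 mm, 90 mm tall, on the robot's side, to the left. Origin at the centre of its underside.
- guide (a point): Middle of the top of the fixed grey guide block (26 x 30 mm in plan) that the pin slides in, 197 mm above the table, between the pin's handle and the carrier. Axes as the stand's.

How it is judged:
By the outcome, as a careful person would: the job done as asked, in the order asked, and still so for the second after the job is handed in, with the robot touching nothing.
It also fails if it takes over 61 s, if anything falls off the work surface, if the arm or the gripper's body presses on something with over 40 N, if the wrist force passes 120 N, or if a joint passes its speed limit or range.

## Working session

There is one attempt and no reset: what is moved stays moved. The work goes in short steps, Python scripts to look and compute and a shell command to move; the robot and the scene stay as the last step left them, time stands still between calls to the robot, and variables do not carry over. Pictures are saved under pics/ and viewed, at most 10 in all, crops included, and the job is handed in when it is done.

```bash
mkdir -p pics; ls
cat > h.py <<'E'
from station import get_state, cams, arm, nets
import numpy as np, cv2
E
python3 - <<'E'
from h import *
s=get_state(); print(s['t'],s['eef_pos'],s['ee_rot'],s['width'])
for c in ("scene","top"):
    f=cams.grab_frame(c); cv2.imwrite(f'pics/{c}0.png',f['img'][:,:,::-1])
    for l in ("stand","knob","carrier","carrier_mid","pin_grip","blue_tray","white_tray","guide","wash_bottle","tip_box","reagent_jar"):
        r=nets.pinpoint(c,l)
        print(c,l,[(np.round(x['centre'],3).tolist(),round(x['confidence'],2)) for x in r[:2]])
print(get_state()['t'])
E
```

```text
pics
0.0 [ 0.17324406 -0.65182898  0.20083565] [ 3.13994559e+00 -1.39750994e-04 -2.88188216e+00] 0.08736813465693943
scene stand [([0.616, 0.04, 0.002], 0.81), ([0.517, 0.166, 0.199], 0.17)]
scene knob [([0.616, 0.043, 0.31], 0.75)]
scene carrier [([0.512, 0.166, 0.199], 0.24)]
scene carrier_mid [([0.613, 0.053, 0.163], 0.59)]
scene pin_grip [([0.47, 0.162, 0.221], 0.71)]
scene blue_tray [([0.617, -0.164, -0.0], 0.89)]
scene white_tray [([0.608, 0.209, 0.0], 0.91), ([0.401, 0.331, -0.001], 0.34)]
scene guide [([0.511, 0.163, 0.199], 0.96), ([0.618, -0.165, -0.003], 0.23)]
scene wash_bottle [([0.388, -0.088, 0.0], 0.69), ([0.426, -0.271, 0.004], 0.57)]
scene tip_box [([0.388, -0.085, 0.001], 0.72)]
scene reagent_jar [([0.398, 0.331, -0.0], 0.86)]
top stand [([0.615, 0.038, -0.003], 0.9)]
top knob [([0.616, 0.041, 0.312], 0.82)]
top carrier [([0.399, 0.333, -0.0], 0.68), ([0.612, 0.038, 0.197], 0.57)]
top carrier_mid [([0.614, 0.053, 0.164], 0.66), ([0.514, 0.156, 0.198], 0.2)]
top pin_grip [([0.47, 0.158, 0.225], 0.49)]
top blue_tray [([0.618, -0.162, 0.001], 0.63), ([0.612, 0.21, -0.0], 0.55)]
top white_tray [([0.611, 0.208, -0.001], 0.7)]
top guide [([0.514, 0.158, 0.198], 0.87), ([0.469, 0.158, 0.224], 0.28)]
top wash_bottle [([0.427, -0.27, -0.002], 0.61), ([0.615, 0.053, 0.163], 0.24)]
top tip_box [([0.389, -0.088, 0.005], 0.77), ([0.617, 0.038, -0.002], 0.36)]
top reagent_jar [([0.397, 0.332, -0.001], 0.76)]
1.2
```

View pictures.

View pics/scene0.png

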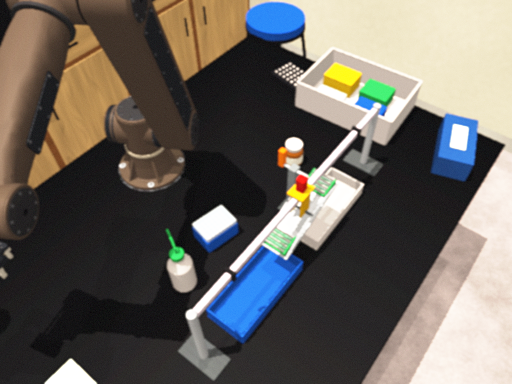

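View pics/top0.png

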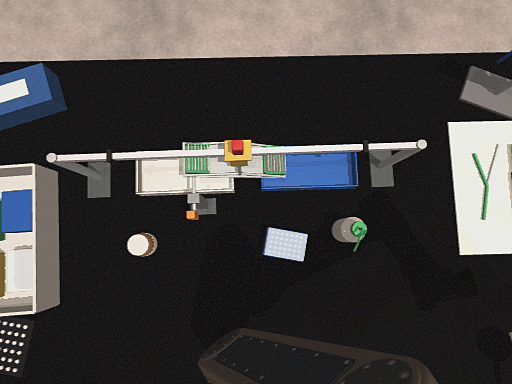

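The scene shows the blue tray on the robot's right (scene px ~(257,290)), the pin handle at top-view px (192,214), and the knob at (238,146). The net positions fit the stated geometry with a stand yaw of about 0.02. I'm moving now.

```bash
python3 -m creep '{"translation":[[25,36,19],[25,36,19],[25,36,19],[25,36,19],[25,36,19],[25,36,19],[25,36,19],[25,36,19]],"spin":[-0.03,-0.03,-0.03,-0.03,-0.03,-0.03,-0.03,-0.03],"gripper":[1,1,1,1,1,1,1,1]}' && python3 -m creep '{"translation":[[10,44,0],[10,44,0],[10,44,0],[10,44,0],[10,44,0],[10,44,0],[10,44,0],[10,44,0]],"spin":[0,0,0,0,0,0,0,0],"gripper":[1,1,1,1,1,1,1,1]}'
```

```text
t: 2.0
eef_pos: [0.3739, -0.3627, 0.3549]
ee_rot: [-3.141, 0.001, -3.123]
force: [1.8, -0.7, -0.0]
width: 0.0879
gripper_force: 0.0
t: 2.8
eef_pos: [0.4533, -0.0105, 0.3543]
ee_rot: [3.141, 0.001, -3.121]
force: [1.0, -0.3, -0.2]
width: 0.0878
gripper_force: 0.0
```

```bash
python3 -m creep '{"translation":[[4,42,0],[4,42,0],[4,42,0],[4,42,0],[0,0,-40],[0,0,-40],[0,0,-40],[0,0,-26]],"spin":[0,0,0,0,0,0,0,0],"gripper":[1,1,1,1,1,1,1,1]}' && python3 -m creep '{"translation":[[0,0,0],[0,0,0],[0,0,0],[0,0,0],[0,0,0],[0,0,0]],"spin":[0,0,0,0,0,0],"gripper":[0,0,0,0,0,0]}' 25
python3 - <<'E'
from h import *
f=cams.grab_frame("scene"); cv2.imwrite('pics/s1.png',cv2.resize(f['img'][130:290,200:390,::-1],None,fx=3,fy=3))
E
```

```text
t: 3.6
eef_pos: [0.4681, 0.1552, 0.2051]
ee_rot: [-3.141, -0.002, -3.122]
force: [0.4, -0.1, -0.8]
width: 0.088
gripper_force: 0.0
t: 4.2
eef_pos: [0.4696, 0.1558, 0.2084]
ee_rot: [3.141, 0.001, -3.122]
force: [0.4, -0.2, -0.0]
width: 0.0457
gripper_force: 0.0
```

View pics/s1.png

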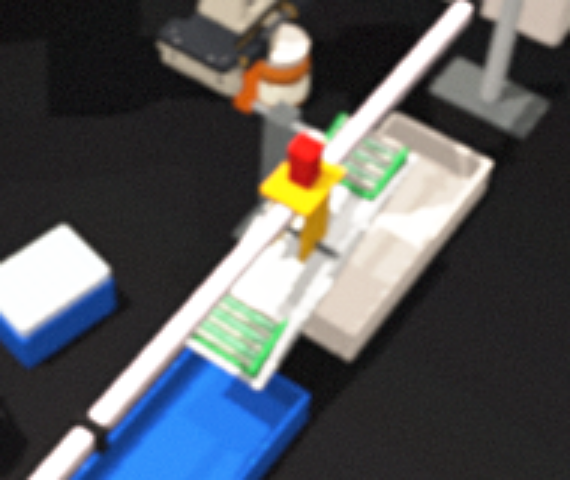

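The fingers are around the handle (crop px ~(270,75)) but still closing. I'll finish the grip and then pull.

```bash
python3 -m creep '{"translation":[[0,0,0],[0,0,0],[0,0,0],[0,0,0],[0,0,0]],"spin":[0,0,0,0,0],"gripper":[0,0,0,0,0]}' 25
```

```text
t: 4.75
eef_pos: [0.4695, 0.1585, 0.2079]
ee_rot: [3.137, 0.001, -3.121]
force: [-3.2, 12.0, 0.9]
width: 0.0197
gripper_force: 25.0
```

```bash
python3 -m creep '{"translation":[[0,3,0],[-8,0,0],[-12,0,0],[-12,-0.5,0],[-12,-0.5,0],[-8,0,0],[0,0,0]],"spin":[0,0,0,0,0,0,0],"gripper":[0,0,0,0,0,0,0]}' 25
```

```text
t: 5.45
eef_pos: [0.4181, 0.1581, 0.2082]
ee_rot: [3.14, 0.004, -3.121]
force: [12.0, 0.9, -7.6]
width: 0.0197
gripper_force: 25.0
```

```bash
python3 -m creep '{"translation":[[1,0,0],[0,0,0],[0,0,0],[0,0,0],[0,0,30],[0,0,45],[0,0,45],[0,0,30]],"spin":[0,0,0,0,0,0,0,0],"gripper":[1,1,1,1,1,1,1,1]}' 25
python3 - <<'E'
from h import *
f=cams.grab_frame("scene"); cv2.imwrite('pics/s2.png',cv2.resize(f['img'][130:290,200:390,::-1],None,fx=3,fy=3))
for l in("pin_grip","knob","carrier_mid"):
  for c in("scene","top"):
    r=nets.pinpoint(c,l) if c=="scene" else (cams.grab_frame(c),nets.pinpoint(c,l))[1]
    print(c,l,[(np.round(x['centre'],4).tolist(),round(x['confidence'],2)) for x in r[:1]])
E
```

```text
t: 6.25
eef_pos: [0.4187, 0.1576, 0.3611]
ee_rot: [3.14, 0.002, -3.122]
force: [0.7, 0.6, 0.2]
width: 0.0783
gripper_force: 0.0
scene pin_grip [([0.4162, 0.1608, 0.2214], 0.52)]
top pin_grip []
scene knob [([0.6181, 0.0407, 0.3082], 0.56)]
top knob [([0.617, 0.0412, 0.3115], 0.97)]
scene carrier_mid [([0.6118, 0.0556, 0.1638], 0.91)]
top carrier_mid [([0.6127, 0.0347, 0.1643], 0.86)]
```

View pics/s2.png

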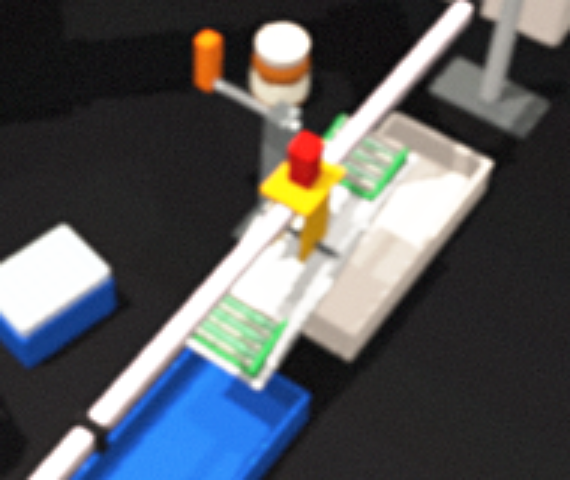

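The orange handle is fully out (crop px (207,60)), in line with the net reading of 0.416 against 0.469 before. The carrier is now swinging. Next I'll go to the knob and grip it.

```bash
python3 -m creep '{"translation":[[39.6,-23.4,0],[39.6,-23.4,0],[39.6,-23.4,0],[39.6,-23.4,0],[39.6,-23.4,0],[0,0,-30],[0,0,-25],[0,0,-12]],"spin":[0,0,0,0,0,0,0,0],"gripper":[0.65,0.65,0.65,0.65,0.65,0.65,0.65,0.65]}' 25 && python3 -m creep '{"translation":[[0,0,0],[0,0,0],[0,0,0],[0,0,0],[0,0,0],[0,0,0]],"spin":[0,0,0,0,0,0],"gripper":[0,0,0,0,0,0]}' 25
cat > m.py <<'E'
from h import *
C,S=np.cos(.02),np.sin(.02)
def green(img):
    hsv=cv2.cvtColor(img,cv2.COLOR_RGB2HSV)
    m=cv2.inRange(hsv,(45,90,60),(85,255,255)); m=cv2.morphologyEx(m,cv2.MORPH_CLOSE,np.ones((5,5)))
    n,_,st,c=cv2.connectedComponentsWithStats(m)
    return [(int(st[i,4]),c[i].round(2).tolist()) for i in range(1,n) if st[i,4]>40]
E
python3 - <<'E'
from m import *
print(get_state()['eef_pos'])
print(green(cv2.imread('pics/scene0.png')[:,:,::-1].copy()))
fs=[]
for k in range(24):
    t=get_state()['t']; f=cams.grab_frame("scene"); fs.append((t,f)); 
    print(round(t,2),green(f['img']))
import pickle; pickle.dump(fs,open('fs.pkl','wb'))
cv2.imwrite('pics/s3.png',cv2.resize(f['img'][130:290,200:390,::-1],None,fx=3,fy=3))
print(get_state()['eef_pos'],get_state()['t'])
E
```

```text
t: 7.55
eef_pos: [0.6154, 0.0401, 0.2871]
ee_rot: [-3.141, -0.005, -3.123]
force: [-1.8, 0.4, 0.6]
width: 0.0572
gripper_force: 0.0
t: 8.15
eef_pos: [0.6167, 0.0408, 0.292]
ee_rot: [3.141, 0.002, -3.122]
force: [-1.1, 0.6, 5.6]
width: 0.0257
gripper_force: 25.0
[0.61668104 0.04080865 0.29200078]
[(594, [377.43, 91.57]), (68, [325.54, 189.37]), (299, [174.19, 248.41]), (115, [282.74, 247.18])]
8.15 [(592, [377.4, 91.62]), (51, [319.63, 203.27]), (314, [173.97, 247.86]), (81, [281.46, 239.57])]
8.2 [(588, [377.38, 91.62]), (313, [173.92, 247.86]), (81, [280.86, 240.4])]
8.25 [(587, [377.41, 91.61]), (314, [173.95, 247.85]), (85, [280.67, 241.22])]
8.3 [(587, [377.42, 91.66]), (54, [321.46, 199.83]), (314, [173.97, 247.86]), (91, [280.84, 242.34])]
8.35 [(590, [377.42, 91.57]), (59, [322.12, 198.03]), (313, [173.98, 247.92]), (85, [280.64, 243.35])]
8.4 [(592, [377.42, 91.6]), (63, [322.51, 196.27]), (313, [173.95, 247.89]), (87, [280.21, 244.6])]
8.45 [(586, [377.39, 91.59]), (62, [323.13, 194.16]), (313, [173.98, 247.92]), (94, [280.35, 245.43])]
8.5 [(589, [377.4, 91.57]), (68, [323.
[... 993 characters left out ...]
(585, [377.35, 91.6]), (63, [323.62, 195.13]), (314, [173.92, 247.83]), (94, [280.66, 244.87])]
9.05 [(589, [377.42, 91.59]), (63, [322.22, 197.25]), (314, [173.97, 247.87]), (91, [280.74, 243.77])]
9.1 [(589, [377.38, 91.63]), (313, [173.96, 247.88]), (91, [280.64, 242.69])]
9.15 [(588, [377.38, 91.58]), (55, [320.44, 200.87]), (313, [173.98, 247.88]), (84, [280.4, 241.89])]
9.2 [(590, [377.41, 91.59]), (52, [320.31, 202.04]), (316, [173.97, 247.82]), (82, [280.77, 240.93])]
9.25 [(589, [377.36, 91.59]), (52, [319.92, 202.9]), (313, [173.92, 247.86]), (86, [281.03, 240.08])]
9.3 [(592, [377.45, 91.64]), (313, [173.92, 247.86]), (81, [281.44, 239.64])]
[0.61665085 0.04063109 0.29196143] 9.35
```

View pics/s3.png

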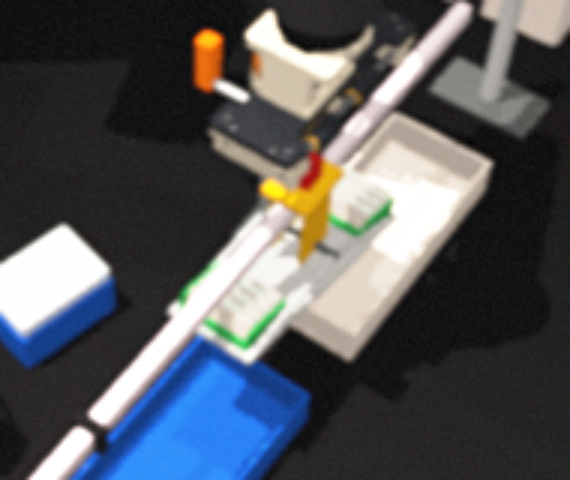

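The racks are visible below the gripper (crop px (240,310) and (365,200)) and their swing reads clearly. Next I'll calibrate the angle model and plan the move.

```bash
cat >> m.py <<'E'
import pickle
from scipy.optimize import least_squares, lsq_linear
W=np.sqrt(9.81/.375); L=.375
P0=np.array([.6167,.0408,.198]); U=np.array([-S,C,0]); X=np.array([C,S,0]); Z=np.array([0,0,1.])
def proj(f,p,s,th):
    y,z=p[1]*np.cos(th)-p[2]*np.sin(th),p[1]*np.sin(th)+p[2]*np.cos(th)
    w=P0+U*(s+y)+X*p[0]+Z*z; c=f['mtx']@(f['R']@w+f['t']); return c[:2]/c[2]
def blobs(f,s):
    "blob nearest to where each rack should be"
    g=green(f['img']); out=[]
    for y in(-.105,.105):
        e=proj(f,[0,y,-.02],s,0); b=[np.array(c) for a,c in g if a<200 and np.linalg.norm(c-e)<25]
        out.append(min(b,key=lambda c:np.linalg.norm(c-e)) if b else None)
    return out
def theta(f,s,M):
    bl=blobs(f,s); r=lambda q:np.concatenate([proj(f,M[i],s,q[0])-bl[i] for i in(0,1) if bl[i] is not None])
    return least_squares(r,[0.],loss='soft_l1').x[0] if any(b is not None for b in bl) else np.nan
def fit(t,th,w=W):
    k=~np.isnan(th); t=np.array(t)[k]; A=np.c_[np.cos(w*t),np.sin(w*t),np.ones(len(t))]
    c,*_=np.linalg.lstsq(A,th[k],rcond=None); return c,np.std(A@c-th[k])
def watch(s,n=24):
    M=np.load('M.npy'); T=[];th=[]
    for _ in range(n):
        T.append(get_state()['t']); th.append(theta(cams.grab_frame("scene"),s,M))
    c,e=fit(T,np.array(th)); t=get_state()['t']
    th0=c[0]*np.cos(W*t)+c[1]*np.sin(W*t); d0=W*(c[1]*np.cos(W*t)-c[0]*np.sin(W*t))
    print('t',t,'amp',np.hypot(c[0],c[1]),'bias',c[2],'rms',e,'th,dth',th0,d0); return th0,d0
def plan(th0,d0,dist,N,wait=0,lag=.02):
    "N row displacements (m, along stand y), after wait rows"
    T=(wait+N)*.1+lag; ks=np.arange(N+1)*.1+wait*.1+lag
    # velocity jumps dv_k at ks -> dth'=-dv/L
    H=np.array([-np.sin(W*(T-ks))/(W*L),-np.cos(W*(T-ks))/L]); D=np.diff(np.eye(N+1,N,0)-np.eye(N+1,N,-1),axis=0)
    J=np.eye(N+1,N)-np.eye(N+1,N,-1)
    f=np.array([th0*np.cos(W*T)+d0/W*np.sin(W*T),d0*np.cos(W*T)-th0*W*np.sin(W*T)])
    A=np.vstack([H@J,np.ones(N)*.1]); b=np.r_[-f,dist]
    Q=J.T@J+.02*np.eye(N); Qi=np.linalg.inv(Q); v=Qi@A.T@np.linalg.solve(A@Qi@A.T,b)
    dv=J@v; tt=np.arange(0,T,.02)
    th=th0*np.cos(W*tt)+d0/W*np.sin(W*tt)+sum(-dv[k]/(W*L)*np.sin(W*(tt-ks[k]))*(tt>ks[k]) for k in range(N+1))
    return v*.1,abs(th).max(),np.abs(dv).max()
def show(th0,d0,dist,Ns=(8,12,16),waits=range(0,12,2)):
    R=[]
    for N in Ns:
        for w in waits:
            v,m,j=plan(th0,d0,dist,N,w); R.append((j,N,w,m,v))
    for j,N,w,m,v in sorted(R,key=lambda r:r[0])[:3]:
        print('N',N,'wait',w,'maxth %.3f jump %.2f'%(m,j),'pos',np.round(np.cumsum(v)*1e3).min(),np.round(np.cumsum(v)*1e3).max()); print(np.round(v*1e3,1).tolist())
E
python3 - <<'E'
from m import *
fs=pickle.load(open('fs.pkl','rb')); B=[blobs(f,0) for t,f in fs]
def r(q):
    o=[]
    for (t,f),b in zip(fs,B):
        th=.28*np.cos(W*(t-q[0]))
        for i in(0,1):
            if b[i] is not None: o+=list(proj(f,q[1+3*i:4+3*i],0,th)-b[i])
    return np.array(o+[1*q[1],1*q[4]])
a=least_squares(r,[8.71,0,-.105,-.02,0,.105,-.02],loss='soft_l1'); print(a.x.round(3),np.abs(r(a.x)).mean())
M=a.x[1:].reshape(2,3); np.save('M.npy',M)
th=np.array([theta(f,0,M) for t,f in fs]); c,e=fit([t for t,f in fs],th); print(c,np.hypot(*c[:2]),e)
t=get_state()['t']; print(t)
show(.28*np.cos(W*(t-a.x[0])),-.28*W*np.sin(W*(t-a.x[0])),-.2035,(10,12,14,16,18,20),range(13))
E
```

```text
[ 8.711  0.016 -0.117 -0.031  0.021  0.096 -0.029] 0.36980510999108723
[ 0.2221295   0.14131247 -0.00074831] 0.263269306270102 0.006493497590812814
9.35
N 20 wait 8 maxth 0.280 jump 0.05 pos -203.0 -5.0
[-5.0, -10.2, -14.4, -16.8, -16.9, -14.8, -11.1, -7.0, -3.4, -1.4, -1.5, -3.6, -7.3, -11.5, -15.1, -17.1, -16.9, -14.4, -10.1, -4.9]
N 20 wait 7 maxth 0.280 jump 0.06 pos -203.0 -3.0
[-2.9, -7.4, -12.5, -16.9, -19.7, -20.2, -18.2, -14.3, -9.5, -4.9, -1.7, -0.7, -1.8, -4.9, -8.8, -12.4, -14.5, -14.3, -11.5, -6.5]
N 20 wait 9 maxth 0.280 jump 0.07 pos -203.0 -7.0
[-6.5, -11.5, -14.2, -14.3, -12.1, -8.5, -4.6, -1.7, -0.6, -1.8, -5.2, -9.8, -14.7, -18.5, -20.4, -19.8, -16.9, -12.3, -7.2, -2.8]
```

The angle model fits to within 0.4 px. I'm running the smooth plan: wait 8 rows, then 20 rows along the rail.

```bash
python3 -m creep '{"translation":[[0,0,0],[0,0,0],[0,0,0],[0,0,0],[0,0,0],[0,0,0],[0,0,0],[0,0,0]],"spin":[0,0,0,0,0,0,0,0],"gripper":[0,0,0,0,0,0,0,0]}' 25 | head -2
python3 -m creep '{"translation":[[0.1,-5,0],[0.2,-10.2,0],[0.3,-14.4,0],[0.3,-16.8,0]],"spin":[0,0,0,0],"gripper":[0,0,0,0]}' 25 | head -4
python3 -m creep '{"translation":[[0.3,-16.9,0],[0.3,-14.8,0],[0.2,-11.1,0],[0.1,-7,0]],"spin":[0,0,0,0],"gripper":[0,0,0,0]}' 25 | head -4
python3 -m creep '{"translation":[[0.1,-3.4,0],[0,-1.4,0],[0,-1.5,0],[0.1,-3.6,0]],"spin":[0,0,0,0],"gripper":[0,0,0,0]}' 25 | head -4
python3 -m creep '{"translation":[[0.1,-7.3,0],[0.2,-11.5,0],[0.3,-15.1,0],[0.3,-17.1,0]],"spin":[0,0,0,0],"gripper":[0,0,0,0]}' 25 | head -4
python3 -m creep '{"translation":[[0.3,-16.9,0],[0.3,-14.4,0],[0.2,-10.1,0],[0.1,-4.9,0]],"spin":[0,0,0,0],"gripper":[0,0,0,0]}' 25
python3 - <<'E'
from m import *
for k in range(2):
    s=(np.array(get_state()['eef_pos'])-[.6167,.0408,0])@U; print(s)
    if k==0: st=watch(s,24)
cv2.imwrite('pics/s4.png',cv2.resize(cams.grab_frame("scene")['img'][150:350,180:400,::-1],None,fx=3,fy=3))
for c in("scene","top","scene","top"):
  cams.grab_frame(c)
  for l in("blue_tray","knob","carrier_mid"): print(c,l,[(np.round(x['centre'],4).tolist(),round(x['confidence'],2)) for x in nets.pinpoint(c,l)[:1]])
print(get_state()['t'])
E
```

```text
t: 10.15
eef_pos: [0.6167, 0.0407, 0.292]
t: 10.55
eef_pos: [0.6173, -0.0059, 0.292]
ee_rot: [3.142, 0.001, -3.121]
force: [-2.8, 0.9, 6.2]
t: 10.95
eef_pos: [0.618, -0.0566, 0.292]
ee_rot: [-3.141, 0.001, -3.122]
force: [-2.4, 1.4, 6.4]
t: 11.35
eef_pos: [0.6181, -0.0656, 0.292]
ee_rot: [-3.141, 0.001, -3.122]
force: [-3.5, 0.9, 6.8]
t: 11.75
eef_pos: [0.6188, -0.1169, 0.292]
ee_rot: [-3.141, 0.0, -3.121]
force: [-3.7, 0.0, 7.5]
t: 12.15
eef_pos: [0.6195, -0.1641, 0.292]
ee_rot: [-3.141, -0.0, -3.123]
force: [-4.2, 1.2, 6.1]
width: 0.0258
gripper_force: 25.0
-0.20492701263075203
t 13.35 amp 0.05166653739549256 bias 0.01400707239679615 rms 0.005660601184644093 th,dth -0.04180250802813442 -0.1553030381524358
-0.20429630060160675
scene blue_tray [([0.6183, -0.1651, -0.0005], 0.69)]
scene knob [([0.3865, -0.0865, 0.0017], 0.73)]
scene carrier_mid [([0.6183, -0.1616, 0.1629], 0.76)]
top blue_tray [([0.6157, -0.1618, 0.1963], 0.65)]
top knob [([0.6191, -0.1618, 0.3098], 0.91)]
top carrier_mid [([0.6174, -0.1635, 0.1657], 0.96)]
scene blue_tray [([0.6137, -0.1645, -0.0011], 0.9)]
scene knob [([0.6217, -0.1628, 0.3112], 0.94)]
scene carrier_mid [([0.6155, -0.1621, 0.1616], 0.72)]
top blue_tray [([0.6159, -0.1625, 0.0023], 0.66)]
top knob [([0.6217, -0.1621, 0.3122], 0.75)]
top carrier_mid [([0.6168, -0.1611, 0.1649], 0.56)]
14.2
```

View pics/s4.png

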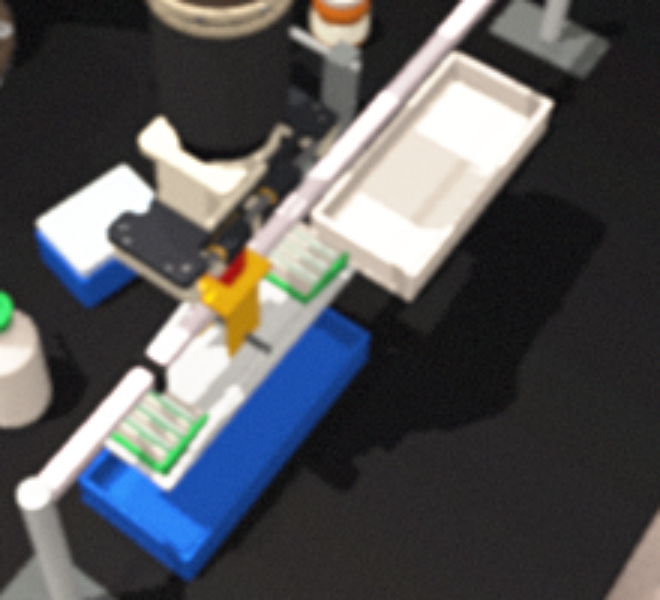

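The carrier hangs over the blue tray (crop px (225,370)) with about 0.05 rad of swing left. Next I'll plan a zero-net-displacement correction from the measured state.

Run:
```python
from m import *
t=get_state()['t']; dt=t-13.35; a,d=-.0418,-.1553; print(t)
show(a*np.cos(W*dt)+d/W*np.sin(W*dt),d*np.cos(W*dt)-a*W*np.sin(W*dt),0.,(8,10,12),range(13))
```

```text
14.2
N 12 wait 2 maxth 0.043 jump 0.02 pos -13.0 0.0
[-1.5, -2.7, -3.2, -2.9, -2.0, -0.6, 1.0, 2.3, 3.0, 3.0, 2.3, 1.2]
N 12 wait 8 maxth 0.052 jump 0.02 pos -0.0 13.0
[1.3, 2.5, 3.1, 3.0, 2.1, 0.8, -0.7, -2.1, -2.9, -3.1, -2.5, -1.4]
N 10 wait 9 maxth 0.052 jump 0.02 pos -0.0 12.0
[1.9, 3.1, 3.3, 2.5, 1.0, -0.9, -2.5, -3.4, -3.2, -2.0]
```

```bash
python3 -m creep '{"translation":[[0,0,0],[0,0,0],[0,-1.5,0],[0,-2.7,0],[0,-3.2,0],[0,-2.9,0],[0,-2,0],[0,-0.6,0]],"spin":[0,0,0,0,0,0,0,0],"gripper":[0,0,0,0,0,0,0,0]}' 25 | head -2
python3 -m creep '{"translation":[[0,1,0],[0,2.3,0],[0,3,0],[0,3,0],[0,2.3,0],[0,1.2,0]],"spin":[0,0,0,0,0,0],"gripper":[0,0,0,0,0,0]}' 25 | head -2
python3 - <<'E'
from m import *
th=watch((np.array(get_state()['eef_pos'])-[.6167,.0408,0])@U,18)
show(*th,0.,(8,10,12),range(13)); print(get_state()['eef_pos'])
E
```

```text
t: 15.0
eef_pos: [0.6197, -0.1762, 0.292]
t: 15.6
eef_pos: [0.6195, -0.1634, 0.292]
t 16.5 amp 0.008817357945978394 bias 0.008066653670544212 rms 0.002838408610411011 th,dth -0.00878241284897013 0.004011118578801973
N 12 wait 9 maxth 0.009 jump 0.00 pos -2.0 0.0
[-0.2, -0.4, -0.5, -0.5, -0.4, -0.1, 0.1, 0.4, 0.5, 0.5, 0.4, 0.2]
N 12 wait 3 maxth 0.009 jump 0.00 pos -0.0 2.0
[0.3, 0.5, 0.5, 0.5, 0.3, 0.1, -0.2, -0.4, -0.5, -0.5, -0.4, -0.2]
N 10 wait 10 maxth 0.009 jump 0.00 pos -2.0 0.0
[-0.3, -0.6, -0.6, -0.4, -0.1, 0.2, 0.4, 0.6, 0.5, 0.3]
[ 0.61946505 -0.16322774  0.29197883]
```

```bash
python3 -m creep '{"translation":[[0,0,0],[0,0,0],[0,0,0],[0,0.3,0],[0,0.5,0],[0,0.5,0],[0,0.5,0],[0,0.3,0]],"spin":[0,0,0,0,0,0,0,0],"gripper":[0,0,0,0,0,0,0,0]}' 25 | head -2
python3 -m creep '{"translation":[[0,0.1,0],[0,-0.2,0],[0,-0.4,0],[0,-0.5,0],[0,-0.5,0],[0,-0.4,0],[0,-0.2,0]],"spin":[0,0,0,0,0,0,0],"gripper":[0,0,0,0,0,0,0]}' 25 | head -2
python3 - <<'E'
from m import *
th=watch((np.array(get_state()['eef_pos'])-[.6167,.0408,0])@U,18)
print(get_state()['eef_pos'],get_state()['force'])
E
```

```text
t: 17.3
eef_pos: [0.6195, -0.1614, 0.292]
t: 18.0
eef_pos: [0.6195, -0.1632, 0.292]
t 18.9 amp 0.004838139184139801 bias 0.007375220003816593 rms 0.002344565068648514 th,dth 0.004378967098387823 0.010522135899692983
[ 0.61949069 -0.16325261  0.29200299] [-4.69845351  0.87863846  7.04269556]
```

```bash
for i in 1 2 3; do python3 -m creep '{"translation":[[0,0,0],[0,0,0],[0,0,0],[0,0,0],[0,0,0],[0,0,0],[0,0,0],[0,0,0]],"spin":[0,0,0,0,0,0,0,0],"gripper":[0,0,0,0,0,0,0,0]}' 25 | head -1; done
python3 -m creep '{"translation":[[0,0,0],[0,0,0],[0,0,0],[0,0,0],[0,0,0],[0,0,0],[0,0,0],[0,0,0]],"spin":[0,0,0,0,0,0,0,0],"gripper":[0,0,0,0,0,0,0,0]}' 3
python3 - <<'E'
from m import *
th=watch((np.array(get_state()['eef_pos'])-[.6167,.0408,0])@U,13)
E
```

```text
t: 19.7
t: 20.5
t: 21.3
t: 22.1
eef_pos: [0.6203, -0.1628, 0.2908]
ee_rot: [-3.142, 0.0, -3.122]
force: [-1.1, 0.2, 4.2]
width: 0.0264
gripper_force: 3.0
t 22.75 amp 0.002672606577844681 bias 0.006984821758312443 rms 0.003307381804611657 th,dth 0.002672359723063585 -0.00018578563323975168
```

Still. It has now been quiet for more than 3 s, so I'll release and lift.

```bash
python3 -m creep '{"translation":[[0,0,0],[0,0,0],[0,0,0],[0,0,0],[0,0,0],[0,0,0],[0,0,0],[0,0,0]],"spin":[0,0,0,0,0,0,0,0],"gripper":[0.15,0.35,0.6,0.7,0.7,0.7,0.7,0.7]}' 3 && python3 -m creep '{"translation":[[0,0,5],[0,0,10],[0,0,20],[0,0,30],[0,0,30],[0,0,20],[0,0,10],[0,0,0]],"spin":[0,0,0,0,0,0,0,0],"gripper":[0.7,0.7,0.7,0.7,0.7,0.7,0.7,0.7]}' 3
python3 - <<'E'
from m import *
watch(-.204,14)
f=cams.grab_frame("scene"); cv2.imwrite('pics/s5.png',f['img'][:,:,::-1])
for l in("blue_tray","knob","carrier_mid","pin_grip"): print(l,[(np.round(x['centre'],4).tolist(),round(x['confidence'],2)) for x in nets.pinpoint("scene",l)[:1]])
E
```

```text
t: 23.55
eef_pos: [0.6202, -0.1628, 0.2907]
ee_rot: [3.142, 0.0, -3.122]
force: [0.6, -0.4, -0.2]
width: 0.0611
gripper_force: 0.0
t: 24.35
eef_pos: [0.6206, -0.163, 0.4175]
ee_rot: [-3.141, 0.003, -3.122]
force: [-0.2, -0.4, 0.7]
width: 0.0613
gripper_force: 0.0
t 25.05 amp 0.0022962027463514123 bias 0.009615547148009738 rms 0.0026591433205308368 th,dth 0.0009918700009075268 0.010592141584567422
blue_tray [([0.6143, -0.1657, -0.0011], 0.77)]
knob [([0.6209, -0.1644, 0.3063], 0.77)]
carrier_mid [([0.6172, -0.1597, 0.1639], 0.69)]
pin_grip []
```

View pics/s5.png

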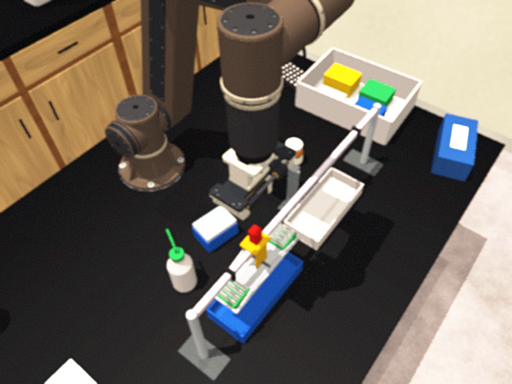

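The gripper is clear of the knob (px (255,233)). The carrier hangs level and still over the blue tray, and the bystanders haven't moved.

```bash
python3 -c "from station import arm; print(arm.job_done())"
```

```text
the job is handed in; nothing more can be done
None
```

The parking pin is fully out, the carrier hangs still (under about 0.003 rad of swing) and centred over the blue tray to within a few mm, the knob is released, and the job was handed in at about 25 s; no verdict came back.

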